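Fetch the specimen jar from behind the sample bottles

ROBOT

A 6-joint arm with a two-finger parallel gripper is mounted at the origin on the work surface. World frame = base frame: x ahead of the robot, y to its left, z up, the work surface at z = 0. Lengths are in mm, angles in rad, forces in N, time in s.
With the tool pointing down it reaches from about 350 to 975 mm from the base axis. Payload 7.1 kg.
Tool frame: the origin (TCP) lies midway between the tips of the shut fingers; the grasp point (between the pads) lies 19 mm behind it; z points along the fingers, y is the line along which they close (so a half turn about z gives the same grasp; the last joint's range is limited). The gripper opens to 88 mm and grips with 3 to 60 N. Pads are 20 mm wide; open, the fingers measure 115 mm over their backs; the gripper's body (75 mm by 178 mm) begins 61 mm behind the grasp point.
Start: joints at [-1.206, 0.423, 1.63, -0, 1.089, -0.019], TCP at [234.045, -579.506, 222.675] pointing down, gripper open.
Joint ranges: [-3, 3], [-0.9, 2.11], [0.09, 2.58], [-1.31, 4.45], [0.11, 2.69], [-2.54, 2.54]. Speed limits (rad/s): [2.39, 2.39, 3.01, 3.14, 3.14, 3.14].

INTERFACE

Orientations are given as a rotation vector (axis times angle).
In Python, from workcell import ctrl gives the robot as it stands. The module is installed in compiled form; this text tells all that it offers.
- The arm moves only by the tool servo_tool, never from a script. Its argument "increments" is a list of rows, each a list of 7 numbers: the shift along the world's x, y, z in cm, then the turn, a rotation vector about the world's x, y, z in degrees, then the opening, from -1 (shut) to 1 (fully open). A call has 1 to 20 rows; each row is the pose to reach, as a shift and turn from the pose commanded when the call began; what a row does not reach only later rows make up. A row lasts 1/12 s, in which the tool goes at most 41.7 mm and 7.16 degrees, less where a joint would pass 70% of its speed; a pose out of reach is approached as far as the arm can. A call with a gripper value outside its range is refused whole. The fingers move at their own pace and stop on an object; the grip force is fixed at half the most. Time passes only in rows, so rows that repeat a pose let the fingers close. It gives the time, the measured TCP pose, the force, the opening and the grip force at its end, in the units of the state.
- ctrl.get_obs(): the state, without advancing time (a new reading comes with each control period).
- ctrl.get_image(name): name is "side" or "top"; returns a dict with "image" (480x640x3 uint8, red, green, blue), "fx", "fy", "cx", "cy" (pixels), "extrinsics" (4x4, takes a point from camera to world coordinates). Camera axes: x right, y up, looking along -z (the intrinsics and any distortion apply to the point x, -y, -z); pixel columns grow to the right and rows downward; lengths in mm; the calibration is good to about 2 mm. A picture is of the moment at which its call begins. There is no depth.
- ctrl.close_job(): hands the job in; it is judged then, once.
The state is a dict: "t": time; "qpos": joint angles; "qvel": joint speeds; "joint_torque": joint torques, N m; "ee_pos": TCP position; "orientation": TCP orientation; "ft_force": force on the tool from outside, world axes, zero at the start; "moment": the same for the moment, N m; "width": finger opening in mm; "grasp_force": force on a finger pad.
Only numpy, scipy, OpenCV 4.12 (cv2) and the standard library are available. Lean on these libraries where they do the work, as an engineer would, in place of code of your own. Each camera call takes 0.05 s, during which the arm holds its last target. There are 200 camera calls.

TASK

First clear the three tall sample bottles off the tray and stand them on the dark parking mat, without moving the low amber specimen jar behind them; then set the jar upright in the middle of the ring on the light plate. Only when the jar stands there, put each bottle back upright in the middle of the coaster of its own cap colour. Never tip over the jar or a bottle, and leave the glass beaker where it is.

Things in the scene. Friction and masses are not known exactly. Their poses are not given: they have to be found in the camera images.
- red_bottle_mid (a point): red-capped sample bottle, white plastic with a red band low on its side and a red screw cap: upright, 120 mm tall, about 180 g; straight round wall 52 mm in diameter from the foot up to 85 mm, then a shoulder, and the cap (44 mm in diameter) from 96 to 120 mm. Best gripped on the wall some 70 mm above its foot. This point: on its axis, half-way up (60 mm above its foot); z up along the axis.
- blue_bottle_mid (a point): blue-capped sample bottle, white plastic with a blue band low on its side and a blue screw cap: upright, 120 mm tall, about 180 g; straight round wall 52 mm in diameter from the foot up to 85 mm, then a shoulder, and the cap (44 mm in diameter) from 96 to 120 mm. Best gripped on the wall some 70 mm above its foot. This point: on its axis, half-way up (60 mm above its foot); z up along the axis.
- yellow_bottle_mid (a point): yellow-capped sample bottle, white plastic with a yellow band low on its side and a yellow screw cap: upright, 120 mm tall, about 180 g; straight round wall 52 mm in diameter from the foot up to 85 mm, then a shoulder, and the cap (44 mm in diameter) from 96 to 120 mm. Best gripped on the wall some 70 mm above its foot. This point: on its axis, half-way up (60 mm above its foot); z up along the axis.
- red_coaster_top (a point): red round coaster, 72 mm in diameter, 3 mm thick, fixed on the white tray: the place of the red-capped bottle, which stands on it at the start. This point: centre of its upper face, 7 mm above the bench; z up.
- blue_coaster_top (a point): blue round coaster, 72 mm in diameter, 3 mm thick, fixed on the white tray: the place of the blue-capped bottle, which stands on it at the start. This point: centre of its upper face, 7 mm above the bench; z up.
- yellow_coaster_top (a point): yellow round coaster, 72 mm in diameter, 3 mm thick, fixed on the white tray: the place of the yellow-capped bottle, which stands on it at the start. This point: centre of its upper face, 7 mm above the bench; z up.
- jar_mid (a point): specimen jar: low amber glass jar with a black lid, 50 mm in diameter (lid as wide as the jar), 44 mm tall, about 110 g. It starts on the white tray (4 mm thick), behind and between the three bottles, whose axes are about 80 mm from its own; they are too tall and near for a gripper to come down over the jar until they are gone. This point: on its axis, half-way up (22 mm above its foot); z up.
- park_top (a point): parking mat: flat dark rubber mat fixed on the bench to one side (left or right), 280 mm along its x axis by 120 mm along its y axis, 4 mm thick; room for the three bottles in a row along its x axis. This point: centre of its upper face; z up.
- plate_top (a point): light plate: grey box 150 x 150 mm with a round white plate on top, on which a black ring of 72 mm outer diameter is drawn; fixed on the bench on the other side from the mat. This point: centre of the ring on the upper face, 22 mm above the bench; z up.
- beaker_mid (a point): empty glass beaker, 60 mm wide, 80 mm tall, standing on the bench between the robot and the tray: a bystander to leave alone. This point: on its axis, half-way up (40 mm above its foot).

How it is judged (in metres and radians):
On the way, in this order (a step that is already met when the one before it is completed fails the run):
1. all three bottles stand released on the parking mat, the jar still in its first place (x of red_bottle_mid in the frame of park_top between -0.128 and 0.128 m and y of red_bottle_mid in the frame of park_top between -0.048 and 0.048 m and z of each of red_bottle_mid, blue_bottle_mid, yellow_bottle_mid in the frame of park_top below 0.066 m and angle between each of red_bottle_mid, blue_bottle_mid, yellow_bottle_mid's own z axis and vertical below 0.1 rad and contact force between the fingers and red_bottle below 0.05 N and linear speed of each of red_bottle, blue_bottle, yellow_bottle below 0.02 m/s and x of blue_bottle_mid in the frame of park_top between -0.128 and 0.128 m and y of blue_bottle_mid in the frame of park_top between -0.048 and 0.048 m and contact force between the fingers and blue_bottle below 0.05 N and x of yellow_bottle_mid in the frame of park_top between -0.128 and 0.128 m and y of yellow_bottle_mid in the frame of park_top between -0.048 and 0.048 m and contact force between the fingers and yellow_bottle below 0.05 N and distance of jar_mid from where it was at the start of the episode below 0.03 m), for 0.2 s.
2. the jar stands released in the ring on the light plate while the three bottles stand on the mat (horizontal distance between jar_mid and plate_top below 0.014 m and z of jar_mid in the frame of plate_top below 0.028 m and angle between each of jar_mid, red_bottle_mid, blue_bottle_mid, yellow_bottle_mid's own z axis and vertical below 0.1 rad and contact force between the fingers and jar below 0.05 N and linear speed of each of jar, red_bottle, blue_bottle, yellow_bottle below 0.02 m/s and x of red_bottle_mid in the frame of park_top between -0.128 and 0.128 m and y of red_bottle_mid in the frame of park_top between -0.048 and 0.048 m and z of each of red_bottle_mid, blue_bottle_mid, yellow_bottle_mid in the frame of park_top below 0.066 m and contact force between the fingers and red_bottle below 0.05 N and x of blue_bottle_mid in the frame of park_top between -0.128 and 0.128 m and y of blue_bottle_mid in the frame of park_top between -0.048 and 0.048 m and contact force between the fingers and blue_bottle below 0.05 N and x of yellow_bottle_mid in the frame of park_top between -0.128 and 0.128 m and y of yellow_bottle_mid in the frame of park_top between -0.048 and 0.048 m and contact force between the fingers and yellow_bottle below 0.05 N), for 0.2 s.
At the end, for the whole second after the job is handed in: The jar stands upright on the light plate within 14 mm of the ring's centre and each bottle upright on the coaster of its own colour within 12 mm of its centre, all released and at rest. (Parked on the way: axis at least 12 mm inside the mat's edges, upright, released.) (horizontal distance between jar_mid and plate_top below 0.014 m and z of jar_mid in the frame of plate_top below 0.028 m and angle between each of jar_mid, red_bottle_mid, blue_bottle_mid, yellow_bottle_mid's own z axis and vertical below 0.1 rad and contact force between the fingers and jar below 0.05 N and linear speed of each of jar, red_bottle, blue_bottle, yellow_bottle below 0.02 m/s and horizontal distance between red_bottle_mid and red_coaster_top below 0.012 m and z of red_bottle_mid in the frame of red_coaster_top below 0.066 m and contact force between the fingers and red_bottle below 0.05 N and horizontal distance between blue_bottle_mid and blue_coaster_top below 0.012 m and z of blue_bottle_mid in the frame of blue_coaster_top below 0.066 m and contact force between the fingers and blue_bottle below 0.05 N and horizontal distance between yellow_bottle_mid and yellow_coaster_top below 0.012 m and z of yellow_bottle_mid in the frame of yellow_coaster_top below 0.066 m and contact force between the fingers and yellow_bottle below 0.05 N); the robot touches nothing.
It fails at once if a bottle or the jar is tipped (more than about 35 degrees) (angle between any of red_bottle_mid, blue_bottle_mid, yellow_bottle_mid, jar_mid's own z axis and vertical above 0.6 rad).
It fails at once if the beaker is shifted by more than 25 mm or tipped (distance of beaker_mid from where it was at the start of the episode above 0.025 m or angle between beaker_mid's own z axis and vertical above 0.5 rad).
It also fails if it takes over 144 s, if anything falls off the work surface, if the arm or the gripper's body presses on something with over 40 N, if the wrist force passes 120 N, or if a joint passes its speed limit or range.

## Working session

There is one attempt and no reset: what is moved stays moved. The work goes in short steps, Python scripts to look and compute and a tool call to move; the robot and the scene stay as the last step left them, time stands still between calls to the robot, and variables do not carry over. Pictures are saved under pics/ and viewed, at most 14 in all, crops included, and the job is handed in when it is done.

Besides the shell and the picture viewer there is one more tool, called after "Call:" in YAML: its name, and indented under it one key for each argument. servo_tool: Moves the arm, as the interface text tells. Its arguments: {"type":"object","properties":{"increments":{"type":"array","items":{"type":"array","items":{"type":"number"}}}},"required":["increments"]}

```bash
mkdir -p pics; python3 - <<'E'
from workcell import ctrl
import cv2
o=ctrl.get_obs();print(o)
for n in("side","top"):
    d=ctrl.get_image(n);cv2.imwrite(f"pics/{n}0.png",d["image"][:,:,::-1]);print({k:v for k,v in d.items() if k!="image"})
E
```

```text
{'t': 0.0, 'qpos': array([-1.20601222e+00,  4.23861569e-01,  1.63070935e+00, -2.05792628e-05,
        1.08858171e+00, -1.89645109e-02]), 'qvel': array([-0.00024807,  0.00100242,  0.00020445, -0.00036947, -0.000285  ,
        0.0013068 ]), 'joint_torque': array([ 7.22600325e-04, -5.44613349e+01, -2.73672652e+01,  6.42961822e-02,
        2.26618617e-02, -1.27658282e-04]), 'ee_pos': array([ 233.83606813, -578.99612239,  221.88115193]), 'orientation': array([-3.08243148e+00, -5.98821299e-01,  4.49572560e-04]), 'ft_force': array([ 0.6223979 , -0.0569467 ,  0.16414514]), 'moment': array([ 0.01002026,  0.00068343, -0.0070724 ]), 'grasp_force': 0.0, 'width': 88.34159706160082}
{'fx': 472.83972793548685, 'fy': 472.83972793548685, 'cx': 327.0579195883816, 'cy': 241.8971993262805, 'extrinsics': array([[ 7.39613427e-01,  3.99882312e-01, -5.41355812e-01,
         1.59147719e+02],
       [-6.72931137e-01,  4.53296043e-01, -5.84539462e-01,
        -4.30693734e+02],
       [ 1.16474564e-02,  7.96628417e-01,  6.04357099e-01,
         5.35004537e+02],
       [ 0.00000000e+00,  0.00000000e+00,  0.00000000e+00,
         1.00000000e+00]])}
{'fx': 594.7528811676776, 'fy': 594.7528811676776, 'cx': 321.03797129089645, 'cy': 237.90804807093838, 'extrinsics': array([[-1.58956795e-02,  9.88665113e-01, -1.49293745e-01,
         3.95836231e+02],
       [-9.99741393e-01, -1.32868830e-02,  1.84555030e-02,
         1.08954503e+01],
       [ 1.62626634e-02,  1.49548499e-01,  9.88620641e-01,
         1.05698406e+03],
       [ 0.00000000e+00,  0.00000000e+00,  0.00000000e+00,
         1.00000000e+00]])}
```

View pics/top0.png

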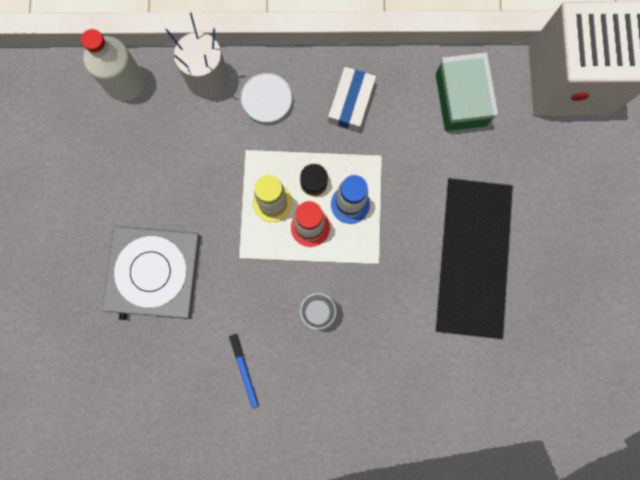

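View pics/side0.png

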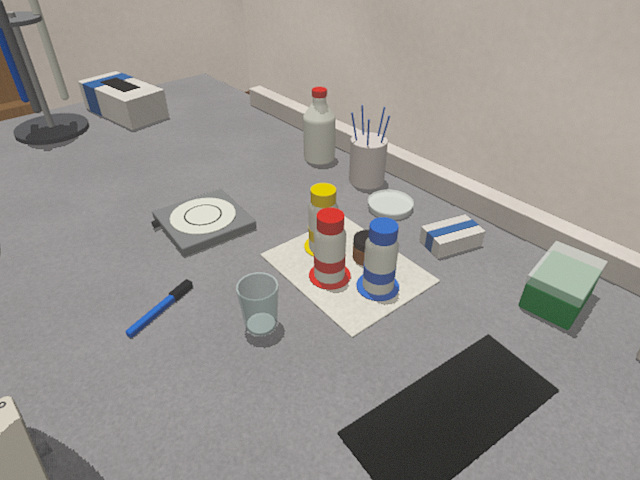

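The top view shows yellow cap at (269,187), red (310,213), blue (353,188), jar lid (314,179), ring (150,271), mat centred (475,258) and beaker (318,311). The side view agrees: mat on the right (−y), plate on the left.

```bash
cat > h.py <<'E'
import numpy as np, cv2
from workcell import ctrl
def ray(d,uv,z):
    uv=np.atleast_2d(np.asarray(uv,float)); E=d["extrinsics"]
    c=np.c_[(uv[:,0]-d["cx"])/d["fx"],-(uv[:,1]-d["cy"])/d["fy"],-np.ones(len(uv))]@E[:3,:3].T
    return (E[:3,3]+c*((z-E[2,3])/c[:,2])[:,None])[:,:2]
def big(m,box=None):
    if box:
        k=np.zeros_like(m);x0,y0,x1,y1=box;k[y0:y1,x0:x1]=1;m=m*k
    n,l,s,_=cv2.connectedComponentsWithStats(m.astype(np.uint8),connectivity=8)
    return (l==1+np.argmax(s[1:,4])).astype(np.uint8)
def circ(d,m,z):
    c=max(cv2.findContours(m,cv2.RETR_EXTERNAL,cv2.CHAIN_APPROX_NONE)[0],key=len)[:,0]
    p=ray(d,c,z).astype(np.float32); (x,y),r=cv2.minEnclosingCircle(p); return np.round([x,y,r],1)
def hsv(d): return cv2.cvtColor(d["image"],cv2.COLOR_RGB2HSV).astype(int)
def colour(H,n):
    h,s,v=H[...,0],H[...,1],H[...,2]
    k={"red":(h<8)|(h>172),"yellow":(h>20)&(h<35),"blue":(h>105)&(h<125)}[n]
    return (k&(s>140)&(v>60)).astype(np.uint8)
E
python3 - <<'E'
from h import *
d=ctrl.get_image("top");H=hsv(d);v=H[...,2]
for n,b in dict(yellow=(245,160,295,225),red=(285,190,335,250),blue=(328,165,375,225)).items():
    m=big(colour(H,n),b)
    vv=v[(m>0)]; print(n,"all@7",circ(d,m,7),"V pct",np.percentile(vv,[5,25,50,75,95]))
    # cap: rows from top of mask, with known radius: contour extreme
    c=[p for p in zip(*np.nonzero(m)[::-1])]
    thr=(vv.min()+vv.max())/2
    ys,xs=np.nonzero(m); rows=ys.min()
    cap=big((m>0)&(np.arange(480)[:,None]<rows+26),b); print("  cap@127",circ(d,cap,127))
    # coaster lower part: known radius fit using pixels in lower contour
    from scipy.optimize import least_squares
    ct=max(cv2.findContours(m,cv2.RETR_EXTERNAL,cv2.CHAIN_APPROX_NONE)[0],key=len)[:,0]
    ct=ct[ct[:,1]>rows+30]; p=ray(d,ct,7)
    f=least_squares(lambda q:np.hypot(*(p-q).T)-36,p.mean(0),loss="soft_l1"); print("  coaster fit",f.x.round(1),"rms",np.sqrt((f.fun**2).mean()).round(1))
m=big(v<60,(295,160,335,200)); print("jar lid@48",circ(d,m,48))
m=big(v<60,(420,160,530,350)); c=cv2.findContours(m,0,1)[0][0]; p=ray(d,c[:,0],4).astype(np.float32); print("mat",cv2.minAreaRect(p))
m=big(v<110,(125,245,177,298)); print("ring@22",circ(d,m,22))
print("beaker",ray(d,(318,311),40))
h=d["image"]; crop=h[150:260,230:390]; cv2.imwrite("pics/crop.png",cv2.resize(crop,None,fx=5,fy=5,interpolation=cv2.INTER_NEAREST)[:,:,::-1])
E
```

```text
yellow all@7 [644.6  85.   24.1] V pct [155. 232. 233. 234. 234.]
  cap@127 [616.1  76.6  21.3]<stdin>:15: RuntimeWarning: Mean of empty slice.
  ret = um.true_divide(
Traceback (most recent call last):
ValueError: Initial guess is outside of provided bounds
```

```bash
python3 - <<'E'
from h import *
from scipy.optimize import least_squares
d=ctrl.get_image("top");H=hsv(d);v=H[...,2]
Y,X=np.mgrid[:480,:640]
for n,b in dict(yellow=(245,160,295,225),red=(285,190,335,250),blue=(328,165,375,225)).items():
    m=colour(H,n)*((X>=b[0])&(X<b[2])&(Y>=b[1])&(Y<b[3]))
    top=big(m*(v>np.percentile(v[m>0],95)*.9),b); t=np.nonzero(top)[0].min()
    top=big(top*(Y<t+27))
    print(n,"cap@127",circ(d,top.astype(np.uint8),127))
    lo=(m*(Y>t+31)).astype(np.uint8)
    pts=np.argwhere(lo)[:,::-1]; p=ray(d,pts,7)
    # outer boundary = lowest mask pixel of each column
    cols=np.unique(pts[:,0]); e=np.array([(c,pts[pts[:,0]==c,1].max()+.5) for c in cols])
    p=ray(d,e,7)
    f=least_squares(lambda q:np.hypot(*(p-q).T)-36,p.mean(0)+[20,0],loss="soft_l1"); print("  coaster",f.x.round(1),"rms",np.sqrt((f.fun**2).mean()).round(1),len(e))
m=big(v<60,(295,160,335,200)); print("jar lid@48",circ(d,m,48))
m=big(v<60,(420,160,530,350)); c=cv2.findContours(m,0,1)[0][0]; p=ray(d,c[:,0],4).astype(np.float32); print("mat",cv2.minAreaRect(p))
m=big(v<110,(125,245,177,298)); print("ring@22",circ(d,m,22))
print("beaker",ray(d,(318,311),40))
crop=d["image"][150:260,230:390]; cv2.imwrite("pics/crop.png",cv2.resize(crop,None,fx=5,fy=5,interpolation=cv2.INTER_NEAREST)[:,:,::-1])
E
```

```text
yellow cap@127 [617.8  77.3  20.1]
  coaster [624.7  76.4] rms 0.9 31
red cap@127 [575.5  13.1  20.6]
  coaster [576.9  10.8] rms 0.5 35
blue cap@127 [617.2 -60.6  20. ]
  coaster [618.  -61.7] rms 0.8 37
jar lid@48 [652.2   2.9  25.5]
mat ((517.0912475585938, -282.79681396484375), (116.29522705078125, 275.8639221191406), 82.84586334228516)Traceback (most recent call last):
  File "<stdin>", line 18, in <module>
  File "h.py", line 11, in big
    return (l==1+np.argmax(s[1:,4])).astype(np.uint8)
                 ~~~~~~~~~^^^^^^^^^
    return _wrapfunc(a, 'argmax', axis=axis, out=out, **kwds)
    return bound(*args, **kwds)
ValueError: attempt to get argmax of an empty sequence
```

```bash
python3 - <<'E'
from h import *
d=ctrl.get_image("top");H=hsv(d);v=H[...,2]
print("ring v",v[271,125:177])
m=(v<170).astype(np.uint8); m[:, :127]=0;m[:,174:]=0;m[:248]=0;m[295:]=0; m=big(m)
print("ring@22",circ(d,m,22))
w=big(v>200,(100,225,200,320)); print("white disc@22",circ(d,w,22))
crop=d["image"][150:340,230:390]; cv2.imwrite("pics/crop.png",cv2.resize(crop,None,fx=3,fy=3,interpolation=cv2.INTER_CUBIC)[:,:,::-1])
print("beaker",ray(d,(318,311),40), "foot",ray(d,(317,313),0))
o=ctrl.get_obs();print(o["t"],o["ee_pos"])
E
```

```text
ring v [237 239 238 232 196 155 199 233 237 238 238 238 237 238 238 239 238 239
 239 239 239 239 237 239 239 238 239 238 239 239 238 239 238 239 238 239
 239 239 238 237 239 239 236 221 166 147 201 233 238 239 238 238]
ring@22 [497.9 290.3  35.5]
white disc@22 [498.1 290.2  62.2]
beaker [[423.98355897  -0.93572273]] foot [[4.21615765e+02 4.15573109e-01]]
0.25 [ 233.94146102 -579.28501002  222.28918246]
```

View pics/crop.png

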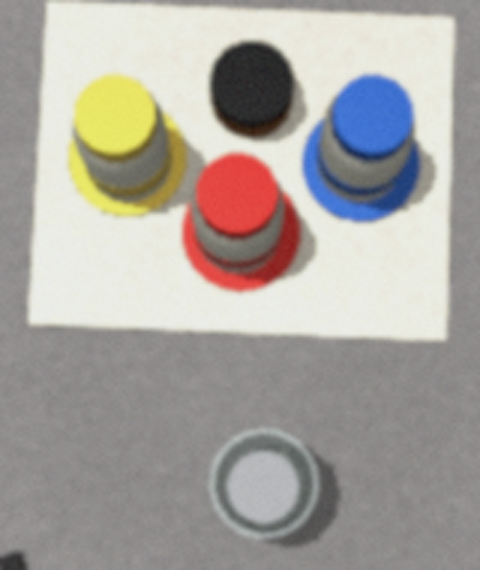

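The crop (3x) confirms the cap centres (yellow 116,115; red 238,194; blue 372,115), the lid (252,84) and the beaker well clear. Going for blue first, closing along y.

Call:
servo_tool:
  increments:
    - [38.3, 51.8, -1, 0, 0, -22, 0.5]
    - [38.3, 51.8, -1, 0, 0, -22, 0.5]
    - [38.3, 51.8, -1, 0, 0, -22, 0.5]
    - [38.3, 51.8, -1, 0, 0, -22, 0.5]
    - [38.3, 51.8, -1, 0, 0, -22, 0.5]
    - [38.3, 51.8, -1, 0, 0, -22, 0.5]
    - [38.3, 51.8, -1, 0, 0, -22, 0.5]
    - [38.3, 51.8, -1, 0, 0, -22, 0.5]
    - [38.3, 51.8, -1, 0, 0, -22, 0.5]
    - [38.3, 51.8, -1, 0, 0, -22, 0.5]
    - [38.3, 51.8, -1, 0, 0, -22, 0.5]
    - [38.3, 51.8, -1, 0, 0, -22, 0.5]
    - [38.3, 51.8, -1, 0, 0, -22, 0.5]
    - [38.3, 51.8, -1, 0, 0, -22, 0.5]
    - [38.3, 51.8, -1, 0, 0, -22, 0.5]
    - [38.3, 51.8, -1, 0, 0, -22, 0.5]
    - [38.3, 51.8, -1, 0, 0, -22, 0.5]
    - [38.3, 51.8, -1, 0, 0, -22, 0.5]
    - [38.3, 51.8, -1, 0, 0, -22, 0.5]
    - [38.3, 51.8, -1, 0, 0, -22, 0.5]

```text
t: 1.92
ee_pos: [616.2, -62.6, 212.6]
orientation: [3.141, -0.002, -0.001]
ft_force: [-0.2, -0.9, -0.3]
width: 65.5
grasp_force: 0.0
```

Call:
servo_tool:
  increments:
    - [0, 0, -3, 0, 0, 0, 0.5]
    - [0, 0, -6, 0, 0, 0, 0.5]
    - [0, 0, -9, 0, 0, 0, 0.5]
    - [0, 0, -11, 0, 0, 0, 0.5]
    - [0, 0, -13, 0, 0, 0, 0.5]
    - [0, 0, -15, 0, 0, 0, 0.5]
    - [0, 0, -15.4, 0, 0, 0, 0.5]
    - [0, 0, -15.4, 0, 0, 0, 0.5]
    - [0, 0, -15.4, 0, 0, 0, 0.5]

```text
t: 2.67
ee_pos: [617.2, -62.4, 59.4]
orientation: [3.142, -0.002, 0.001]
ft_force: [0.1, -0.2, 0.3]
width: 65.9
grasp_force: 0.0
```

```bash
python3 - <<'E'
from h import *
d=ctrl.get_image("side"); c=d["image"][150:350,230:470]; cv2.imwrite("pics/s1.png",cv2.resize(c,None,fx=2.5,fy=2.5)[:,:,::-1]); print(ctrl.get_obs()["ft_force"],ctrl.get_obs()["ee_pos"])
E
```

```text
[ 0.07906233 -0.45453159  0.39186269] [617.74511799 -62.20752308  60.00587896]
```

View pics/s1.png

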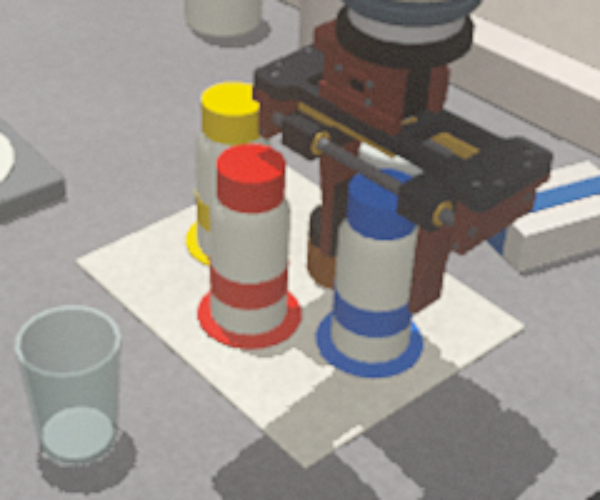

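Fingers straddle the blue bottle, body clear above the cap. Close and lift.

Call:
servo_tool:
  increments:
    - [0, 0, 0, 0, 0, 0, -1]
    - [0, 0, 0, 0, 0, 0, -1]
    - [0, 0, 0, 0, 0, 0, -1]
    - [0, 0, 0, 0, 0, 0, -1]
    - [0, 0, 0, 0, 0, 0, -1]
    - [0, 0, 0, 0, 0, 0, -1]
    - [0, 0, 0, 0, 0, 0, -1]
    - [0, 0, 0, 0, 0, 0, -1]
    - [0, 0, 1, 0, 0, 0, -1]
    - [0, 0, 2, 0, 0, 0, -1]
    - [0, 0, 4, 0, 0, 0, -1]
    - [0, 0, 6, 0, 0, 0, -1]
    - [0, 0, 9, 0, 0, 0, -1]
    - [0, 0, 12, 0, 0, 0, -1]
    - [0, 0, 15, 0, 0, 0, -1]
    - [0, 0, 15, 0, 0, 0, -1]

```text
t: 4.05
ee_pos: [620.5, -61.9, 216.0]
orientation: [3.14, -0.0, 0.017]
ft_force: [0.9, 0.2, -1.1]
width: 51.3
grasp_force: 30.0
```

Call:
servo_tool:
  increments:
    - [-0.2, -2, 0, 0, 0, 0, -1]
    - [-0.4, -5, 0, 0, 0, 0, -1]
    - [-0.6, -8, 0, 0, 0, 0, -1]
    - [-0.8, -11, 0, 0, 0, 0, -1]
    - [-1, -14, 0, 0, 0, 0, -1]
    - [-1.2, -17, 0, 0, 0, 0, -1]
    - [-1.4, -20, 0, 0, 0, 0, -1]
    - [-1.6, -22, 0, 0, 0, 0, -1]
    - [-1.6, -23.2, 0, 0, 0, 0, -1]
    - [-1.6, -23.2, -3, 0, 0, 0, -1]
    - [-1.6, -23.2, -6, 0, 0, 0, -1]
    - [-1.6, -23.2, -9, 0, 0, 0, -1]
    - [-1.6, -23.2, -11, 0, 0, 0, -1]
    - [-1.6, -23.2, -12.5, 0, 0, 0, -1]
    - [-1.6, -23.2, -13.5, 0, 0, 0, -1]
    - [-1.6, -23.2, -14, 0, 0, 0, -1]
    - [-1.6, -23.2, -14, 0, 0, 0, -1]
    - [-1.6, -23.2, -14, 0, 0, 0, -1]
    - [-1.6, -23.2, -14, 0, 0, 0, -1]
    - [-1.6, -23.2, -14, 0, 0, 0, -1]

```text
t: 5.72
ee_pos: [601.9, -293.9, 70.1]
orientation: [3.141, -0.0, 0.003]
ft_force: [-0.1, 0.2, -1.8]
width: 51.4
grasp_force: 30.0
```

Call:
servo_tool:
  increments:
    - [0, 0, -0.5, 0, 0, 0, -1]
    - [0, 0, -0.9, 0, 0, 0, -1]
    - [0, 0, -1.2, 0, 0, 0, -1]
    - [0, 0, -1.2, 0, 0, 0, -1]
    - [0, 0, -1.2, 0, 0, 0, -1]
    - [0, 0, -1.2, 0, 0, 0, 0.5]
    - [0, 0, -1.2, 0, 0, 0, 0.5]
    - [0, 0, -1.2, 0, 0, 0, 0.5]
    - [0, 0, -1.2, 0, 0, 0, 0.5]
    - [0, 0, -1.2, 0, 0, 0, 0.5]
    - [0, 0, -1.2, 0, 0, 0, 0.5]

```text
t: 6.63
ee_pos: [601.0, -293.6, 56.6]
orientation: [3.142, -0.0, 0.0]
ft_force: [-0.3, 0.3, 0.4]
width: 66.1
grasp_force: 0.0
```

Call:
servo_tool:
  increments:
    - [0, 0, 3, 0, 0, 0, 0.5]
    - [0, 0, 6, 0, 0, 0, 0.5]
    - [0, 0, 10, 0, 0, 0, 0.5]
    - [0, 2, 13, 0, 0, 0, 0.5]
    - [-0.5, 6, 13, 0, 0, 0, 0.5]
    - [-1, 10, 13, 0, 0, 0, 0.5]
    - [-1.5, 14, 13, 0, 0, 0, 0.5]
    - [-2, 18, 13, 0, 0, 0, 0.5]
    - [-2.5, 22, 13, 0, 0, 0, 0.5]
    - [-2.5, 26, 13, 0, 0, 0, 0.5]
    - [-2.5, 29, 13, 0, 0, 0, 0.5]
    - [-2.5, 30.5, 13, 0, 0, 0, 0.5]
    - [-2.5, 30.5, 13, 0, 0, 0, 0.5]
    - [-2.5, 30.5, 13, 0, 0, 0, 0.5]
    - [-2.5, 30.5, 10, 0, 0, 0, 0.5]
    - [-2.5, 30.5, 7, 0, 0, 0, 0.5]
    - [-2.5, 30.5, 4, 0, 0, 0, 0.5]
    - [-2.5, 30.5, 1.5, 0, 0, 0, 0.5]
    - [-2.5, 30.5, 0.2, 0, 0, 0, 0.5]
    - [-2.5, 30.5, 0.2, 0, 0, 0, 0.5]

```text
t: 8.3
ee_pos: [574.0, 10.2, 55.9]
orientation: [3.141, -0.003, -0.008]
ft_force: [-0.6, -0.3, 0.1]
width: 65.9
grasp_force: 0.0
```

Call:
servo_tool:
  increments:
    - [0, 0, 0, 0, 0, 0, -1]
    - [0, 0, 0, 0, 0, 0, -1]
    - [0, 0, 0, 0, 0, 0, -1]
    - [0, 0, 0, 0, 0, 0, -1]
    - [0, 0, 0, 0, 0, 0, -1]
    - [0, 0, 0, 0, 0, 0, -1]
    - [0, 0, 0, 0, 0, 0, -1]
    - [0, 0, 0, 0, 0, 0, -1]
    - [0, 0, 1, 0, 0, 0, -1]
    - [0, 0, 2, 0, 0, 0, -1]
    - [0, 0, 4, 0, 0, 0, -1]
    - [0, 0, 6, 0, 0, 0, -1]
    - [0, 0, 9, 0, 0, 0, -1]
    - [0, 0, 12, 0, 0, 0, -1]
    - [0, 0, 15, 0, 0, 0, -1]
    - [0, 0, 15, 0, 0, 0, -1]

```text
t: 9.63
ee_pos: [579.3, 11.6, 215.6]
orientation: [-3.142, 0.0, -0.016]
ft_force: [1.4, 0.3, -0.8]
width: 51.2
grasp_force: 30.0
```

Call:
servo_tool:
  increments:
    - [-1, -2, 0, 0, 0, 0, -1]
    - [-2.5, -5, 0, 0, 0, 0, -1]
    - [-4, -8, 0, 0, 0, 0, -1]
    - [-5.5, -11, 0, 0, 0, 0, -1]
    - [-7, -14, 0, 0, 0, 0, -1]
    - [-8.5, -17, 0, 0, 0, 0, -1]
    - [-10, -20, 0, 0, 0, 0, -1]
    - [-11.5, -23, 0, 0, 0, 0, -1]
    - [-13, -26, 0, 0, 0, 0, -1]
    - [-14, -27.6, 0, 0, 0, 0, -1]
    - [-14.3, -28.3, -3, 0, 0, 0, -1]
    - [-14.3, -28.3, -6, 0, 0, 0, -1]
    - [-14.3, -28.3, -9, 0, 0, 0, -1]
    - [-14.3, -28.3, -11, 0, 0, 0, -1]
    - [-14.3, -28.3, -12.5, 0, 0, 0, -1]
    - [-14.3, -28.3, -13.5, 0, 0, 0, -1]
    - [-14.3, -28.3, -14, 0, 0, 0, -1]
    - [-14.3, -28.3, -14, 0, 0, 0, -1]
    - [-14.3, -28.3, -14, 0, 0, 0, -1]
    - [-14.3, -28.3, -14, 0, 0, 0, -1]

```text
t: 11.3
ee_pos: [433.7, -271.9, 69.6]
orientation: [3.141, 0.0, 0.002]
ft_force: [0.2, -1.2, -1.4]
width: 51.0
grasp_force: 30.0
```

Call:
servo_tool:
  increments:
    - [0, 0, -0.5, 0, 0, 0, -1]
    - [0, 0, -0.9, 0, 0, 0, -1]
    - [0, 0, -1.2, 0, 0, 0, -1]
    - [0, 0, -1.2, 0, 0, 0, -1]
    - [0, 0, -1.2, 0, 0, 0, -1]
    - [0, 0, -1.2, 0, 0, 0, 0.5]
    - [0, 0, -1.2, 0, 0, 0, 0.5]
    - [0, 0, -1.2, 0, 0, 0, 0.5]
    - [0, 0, -1.2, 0, 0, 0, 0.5]
    - [0, 0, -1.2, 0, 0, 0, 0.5]
    - [0, 0, -1.2, 0, 0, 0, 0.5]

```text
t: 12.22
ee_pos: [433.0, -271.6, 56.6]
orientation: [3.142, -0.0, -0.0]
ft_force: [-0.2, -0.7, 0.7]
width: 66.0
grasp_force: 0.0
```

Call:
servo_tool:
  increments:
    - [0, 0, 3, 0, 0, 0, 0.5]
    - [0, 0, 6, 0, 0, 0, 0.5]
    - [0, 0, 10, 0, 0, 0, 0.5]
    - [1, 2, 13, 0, 0, 0, 0.5]
    - [3, 5.5, 13, 0, 0, 0, 0.5]
    - [5, 9, 13, 0, 0, 0, 0.5]
    - [7, 12.5, 13, 0, 0, 0, 0.5]
    - [9, 16, 13, 0, 0, 0, 0.5]
    - [11, 19.5, 13, 0, 0, 0, 0.5]
    - [13, 23, 13, 0, 0, 0, 0.5]
    - [15, 27, 13, 0, 0, 0, 0.5]
    - [17, 31, 13, 0, 0, 0, 0.5]
    - [18.6, 34.5, 13, 0, 0, 0, 0.5]
    - [18.6, 34.9, 13, 0, 0, 0, 0.5]
    - [18.6, 34.9, 13, 0, 0, 0, 0.5]
    - [18.6, 34.9, 10, 0, 0, 0, 0.5]
    - [18.6, 34.9, 7, 0, 0, 0, 0.5]
    - [18.6, 34.9, 4, 0, 0, 0, 0.5]
    - [18.6, 34.9, 1.5, 0, 0, 0, 0.5]
    - [18.6, 34.9, 0.2, 0, 0, 0, 0.5]

```text
t: 13.88
ee_pos: [616.2, 75.5, 55.6]
orientation: [3.141, -0.002, -0.008]
ft_force: [0.4, -0.2, 0.0]
width: 65.6
grasp_force: 0.0
```

Call:
servo_tool:
  increments:
    - [0, 0, 0, 0, 0, 0, 0.5]
    - [0, 0, 0, 0, 0, 0, -1]
    - [0, 0, 0, 0, 0, 0, -1]
    - [0, 0, 0, 0, 0, 0, -1]
    - [0, 0, 0, 0, 0, 0, -1]
    - [0, 0, 0, 0, 0, 0, -1]
    - [0, 0, 0, 0, 0, 0, -1]
    - [0, 0, 0, 0, 0, 0, -1]
    - [0, 0, 0, 0, 0, 0, -1]
    - [0, 0, 1, 0, 0, 0, -1]
    - [0, 0, 2, 0, 0, 0, -1]
    - [0, 0, 4, 0, 0, 0, -1]
    - [0, 0, 6, 0, 0, 0, -1]
    - [0, 0, 9, 0, 0, 0, -1]
    - [0, 0, 12, 0, 0, 0, -1]
    - [0, 0, 15, 0, 0, 0, -1]
    - [0, 0, 15, 0, 0, 0, -1]

```text
t: 15.3
ee_pos: [622.5, 78.0, 216.2]
orientation: [-3.14, 0.0, -0.017]
ft_force: [1.0, 0.1, -0.7]
width: 51.4
grasp_force: 30.0
```

Call:
servo_tool:
  increments:
    - [-0.5, -2, 0, 0, 0, 0, -1]
    - [-1.5, -5, 0, 0, 0, 0, -1]
    - [-2.3, -8, 0, 0, 0, 0, -1]
    - [-3.2, -11, 0, 0, 0, 0, -1]
    - [-4, -14, 0, 0, 0, 0, -1]
    - [-4.9, -17, 0, 0, 0, 0, -1]
    - [-5.7, -20, 0, 0, 0, 0, -1]
    - [-6.6, -23, 0, 0, 0, 0, -1]
    - [-7.4, -26, 0, 0, 0, 0, -1]
    - [-8.3, -29, 0, 0, 0, 0, -1]
    - [-9.1, -32, 0, 0, 0, 0, -1]
    - [-10, -35, 0, 0, 0, 0, -1]
    - [-10.2, -36, 0, 0, 0, 0, -1]
    - [-10.2, -36, 0, 0, 0, 0, -1]
    - [-10.2, -36, -3, 0, 0, 0, -1]
    - [-10.2, -36, -6, 0, 0, 0, -1]
    - [-10.2, -36, -9, 0, 0, 0, -1]
    - [-10.2, -36, -11.5, 0, 0, 0, -1]
    - [-10.2, -36, -13.3, 0, 0, 0, -1]
    - [-10.2, -36, -14, 0, 0, 0, -1]

```text
t: 16.97
ee_pos: [515.7, -279.9, 65.8]
orientation: [-3.139, -0.001, 0.007]
ft_force: [-1.0, 0.1, -1.8]
width: 50.8
grasp_force: 30.0
```

Call:
servo_tool:
  increments:
    - [0, 0, 0, 0, 0, 0, -1]
    - [0, 0, -0.5, 0, 0, 0, -1]
    - [0, 0, -0.9, 0, 0, 0, -1]
    - [0, 0, -1.2, 0, 0, 0, -1]
    - [0, 0, -1.2, 0, 0, 0, -1]
    - [0, 0, -1.2, 0, 0, 0, -1]
    - [0, 0, -1.2, 0, 0, 0, 0.5]
    - [0, 0, -1.2, 0, 0, 0, 0.5]
    - [0, 0, -1.2, 0, 0, 0, 0.5]
    - [0, 0, -1.2, 0, 0, 0, 0.5]
    - [0, 0, 1, 0, 0, 0, 0.5]
    - [0, 0, 4, 0, 0, 0, 0.5]
    - [0, 0, 8, 0, 0, 0, 0.5]
    - [0, 0, 12, 0, 0, 0, 0.5]
    - [0, 4, 14, 0, 0, 0, 0.5]
    - [0, 8, 14, 0, 0, 0, 0.5]
    - [0, 12, 14, 0, 0, 0, 0.5]
    - [0, 12, 14, 0, 0, 0, 0.5]
    - [0, 12, 14, 0, 0, 0, 0.5]

```text
t: 18.55
ee_pos: [517.0, -160.7, 209.1]
orientation: [3.141, 0.005, 0.001]
ft_force: [-0.3, -0.0, -0.0]
width: 65.7
grasp_force: 0.0
```

```bash
python3 - <<'E'
from h import *
from scipy.optimize import least_squares
d=ctrl.get_image("top"); cv2.imwrite("pics/t2.png",d["image"][:,:,::-1]);H=hsv(d);v=H[...,2]
for n,b in dict(yellow=(240,165,298,232),red=(283,200,337,250),blue=(325,170,378,230)).items():
    print(n,"coaster",circ(d,big(colour(H,n),b),7))
m=big(v<60,(295,160,335,200)); print("jar lid@48",circ(d,m,48))
for n in("red","yellow","blue"):
    m=colour(H,n); m[:,:430]=0; m[:150]=0; m=big(m*(v>130)); print(n,"cap@124",circ(d,m.astype(np.uint8),124))
E
```

```text
yellow coaster [620.4  78.2  33.2]
red coaster [574.4  10.7  34. ]
blue coaster [615.5 -61.8  33.7]
jar lid@48 [651.7   3.5  26.3]Traceback (most recent call last):
  File "<stdin>", line 8, in <module>
  File "h.py", line 11, in big
    return (l==1+np.argmax(s[1:,4])).astype(np.uint8)
                 ~~~~~~~~~^^^^^^^^^
    return _wrapfunc(a, 'argmax', axis=axis, out=out, **kwds)
    return bound(*args, **kwds)
ValueError: attempt to get argmax of an empty sequence
```

View pics/t2.png

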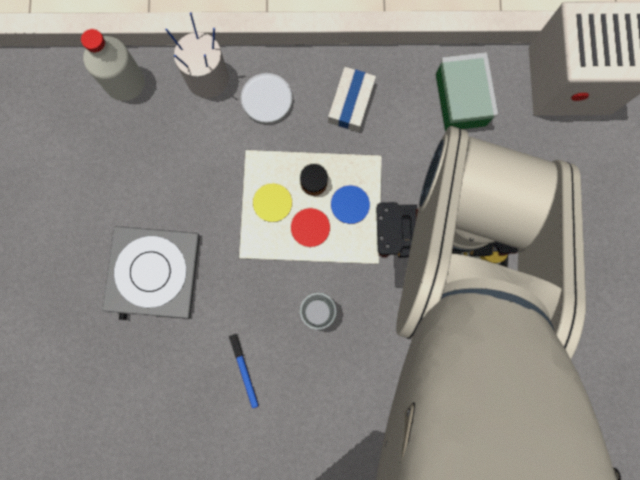

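The three coasters are now bare at (272,203), (310,228), (351,205) px and the jar is still at (314,179); the arm hides the mat, but will move off as it goes to the jar.

Call:
servo_tool:
  increments:
    - [2, 2.5, 0, 0, 0, 0, 0.6]
    - [4, 5, 0, 0, 0, 0, 0.6]
    - [6.5, 8, 0, 0, 0, 0, 0.6]
    - [9, 11, 0, 0, 0, 0, 0.6]
    - [11.5, 14, 0, 0, 0, 0, 0.6]
    - [13.6, 16.5, 0, 0, 0, 0, 0.6]
    - [13.6, 16.5, -3, 0, 0, 0, 0.6]
    - [13.6, 16.5, -6, 0, 0, 0, 0.6]
    - [13.6, 16.5, -9, 0, 0, 0, 0.6]
    - [13.6, 16.5, -11, 0, 0, 0, 0.6]
    - [13.6, 16.5, -12, 0, 0, 0, 0.6]
    - [13.6, 16.5, -12, 0, 0, 0, 0.6]
    - [13.6, 16.5, -12, 0, 0, 0, 0.6]
    - [13.6, 16.5, -12, 0, 0, 0, 0.6]

```text
t: 19.77
ee_pos: [654.3, 1.8, 90.1]
orientation: [3.142, -0.002, 0.004]
ft_force: [0.8, 0.3, 0.1]
width: 70.2
grasp_force: 0.0
```

```bash
python3 - <<'E'
from h import *
d=ctrl.get_image("side"); cv2.imwrite("pics/s2.png",d["image"][:,:,::-1])
d=ctrl.get_image("top"); cv2.imwrite("pics/t3.png",d["image"][:,:,::-1]);H=hsv(d);v=H[...,2]
for n in("red","yellow","blue"):
    m=colour(H,n); m[:,:410]=0; m[:150]=0; m[350:]=0
    if m.sum()>100: print(n,"cap@124",circ(d,big(m),124),m.sum())
E
```

```text
red cap@124 [ 431.4 -269.1   24.5] 748
yellow cap@124 [ 516.2 -280.2   24.9] 692
blue cap@124 [ 600.1 -290.6   25.2] 687
```

View pics/s2.png

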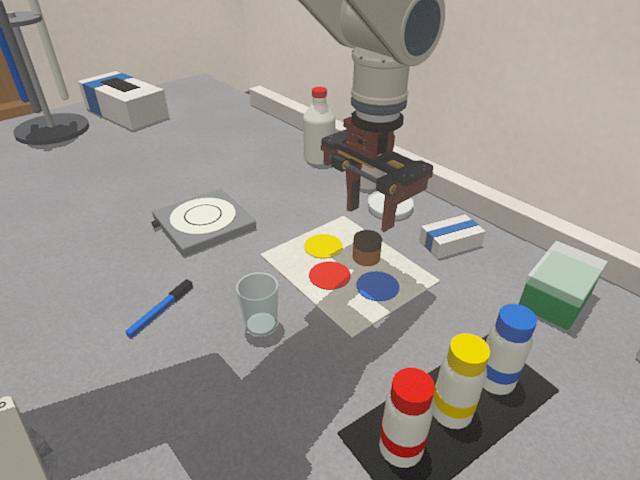

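All three bottles stand upright on the mat (caps at (412,390), (468,355), (516,322)), jar at (367,247) beneath the gripper. Descend and grip.

Call:
servo_tool:
  increments:
    - [0, 0, -2, 0, 0, 0, 0.6]
    - [0, 0, -4, 0, 0, 0, 0.6]
    - [0, 0, -6, 0, 0, 0, 0.6]
    - [0, 0, -7.2, 0, 0, 0, 0.6]
    - [0, 0, -7.6, 0, 0, 0, 0.6]
    - [0, 0, -7.6, 0, 0, 0, 0.6]
    - [0, 0, -7.6, 0, 0, 0, -1]
    - [0, 0, -7.6, 0, 0, 0, -1]
    - [0, 0, -7.6, 0, 0, 0, -1]
    - [0, 0, -7.6, 0, 0, 0, -1]
    - [0, 0, -7.6, 0, 0, 0, -1]
    - [0, 0, -7.6, 0, 0, 0, -1]
    - [0, 0, -7.6, 0, 0, 0, -1]
    - [0, 0, -7.6, 0, 0, 0, -1]

```text
t: 21.03
ee_pos: [653.9, 2.5, 13.8]
orientation: [-3.142, 0.0, -0.003]
ft_force: [-1.4, 0.9, 6.3]
width: 49.9
grasp_force: 30.0
```

Call:
servo_tool:
  increments:
    - [0, 0, 1, 0, 0, 0, -1]
    - [0, 0, 2, 0, 0, 0, -1]
    - [0, 0, 4, 0, 0, 0, -1]
    - [0, 0, 7, 0, 0, 0, -1]
    - [0, 0, 9, 0, 0, 0, -1]
    - [0, 0, 10, 0, 0, 0, -1]
    - [0, 0, 10, 0, 0, 0, -1]
    - [0, 0, 10, 0, 0, 0, -1]

```text
t: 21.7
ee_pos: [653.0, 2.5, 113.0]
orientation: [3.142, -0.0, 0.001]
ft_force: [0.4, -0.2, -1.0]
width: 49.9
grasp_force: 30.0
```

Call:
servo_tool:
  increments:
    - [-1, 2, 0, 0, 0, 0, -1]
    - [-2.5, 5, 0, 0, 0, 0, -1]
    - [-4, 8, 0, 0, 0, 0, -1]
    - [-5.5, 11, 0, 0, 0, 0, -1]
    - [-7, 14, 0, 0, 0, 0, -1]
    - [-8.5, 17, 0, 0, 0, 0, -1]
    - [-10, 20, 0, 0, 0, 0, -1]
    - [-11.5, 23, 0, 0, 0, 0, -1]
    - [-13.5, 26, 0, 0, 0, 0, -1]
    - [-15, 28, 0, 0, 0, 0, -1]
    - [-15.5, 28.8, 0, 0, 0, 0, -1]
    - [-15.5, 28.8, -2, 0, 0, 0, -1]
    - [-15.5, 28.8, -4, 0, 0, 0, -1]
    - [-15.5, 28.8, -5.5, 0, 0, 0, -1]
    - [-15.5, 28.8, -6.5, 0, 0, 0, -1]
    - [-15.5, 28.8, -7, 0, 0, 0, -1]
    - [-15.5, 28.8, -7, 0, 0, 0, -1]
    - [-15.5, 28.8, -7, 0, 0, 0, -1]
    - [-15.5, 28.8, -7, 0, 0, 0, -1]

```text
t: 23.28
ee_pos: [498.7, 290.6, 43.3]
orientation: [-3.141, 0.001, -0.002]
ft_force: [-0.2, -0.2, -1.1]
width: 49.9
grasp_force: 30.0
```

```bash
python3 - <<'E'
from h import *
d=ctrl.get_image("side"); c=d["image"][150:270,120:280]; cv2.imwrite("pics/s3.png",cv2.resize(c,None,fx=4,fy=4)[:,:,::-1])
E
```

```text
(no output)
```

View pics/s3.png

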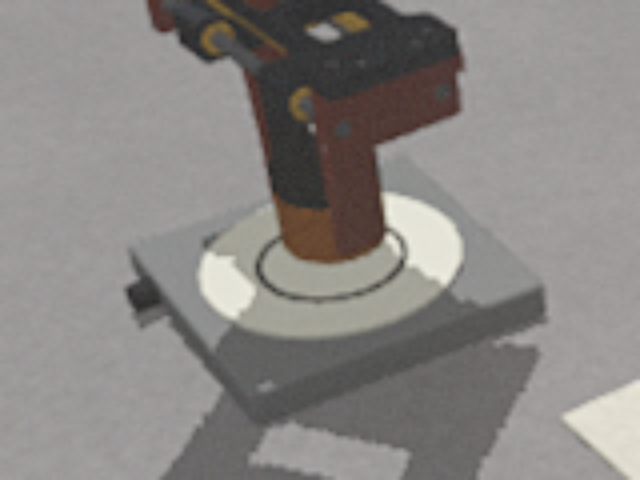

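The jar hangs over the ring (ring centre about (332,265) in the crop, jar foot just above it). Lower, release and back off.

Call:
servo_tool:
  increments:
    - [0, 0, -0.4, 0, 0, 0, -1]
    - [0, 0, -0.8, 0, 0, 0, -1]
    - [0, 0, -1.1, 0, 0, 0, -1]
    - [0, 0, -1.2, 0, 0, 0, -1]
    - [0, 0, -1.2, 0, 0, 0, -1]
    - [0, 0, -1.2, 0, 0, 0, 0.5]
    - [0, 0, -1.2, 0, 0, 0, 0.5]
    - [0, 0, -1.2, 0, 0, 0, 0.5]
    - [0, 0, -1.2, 0, 0, 0, 0.5]
    - [0, 0, 1, 0, 0, 0, 0.5]
    - [0, 0, 4, 0, 0, 0, 0.5]
    - [0, 0, 8, 0, 0, 0, 0.5]
    - [0, 0, 12, 0, 0, 0, 0.5]
    - [0, 0, 15, 0, 0, 0, 0.5]
    - [0, -4, 17, 0, 0, 0, 0.5]
    - [0, -8, 17, 0, 0, 0, 0.5]
    - [0, -12, 17, 0, 0, 0, 0.5]
    - [0, -16, 17, 0, 0, 0, 0.5]
    - [0, -16, 17, 0, 0, 0, 0.5]
    - [0, -16, 17, 0, 0, 0, 0.5]

```text
t: 25.0
ee_pos: [498.0, 128.8, 212.8]
orientation: [-3.141, 0.006, -0.0]
ft_force: [0.0, 0.3, 1.1]
width: 66.0
grasp_force: 0.0
```

```bash
python3 - <<'E'
from h import *
d=ctrl.get_image("top"); H=hsv(d);v=H[...,2]
c=d["image"][140:340,80:400]; cv2.imwrite("pics/t4.png",cv2.resize(c,None,fx=2.4,fy=2.4)[:,:,::-1])
m=big(v<60,(115,235,180,300)); print("lid@66",circ(d,m,66))
E
```

```text
lid@66 [488.5 263.6  14.4]
```

View pics/t4.png

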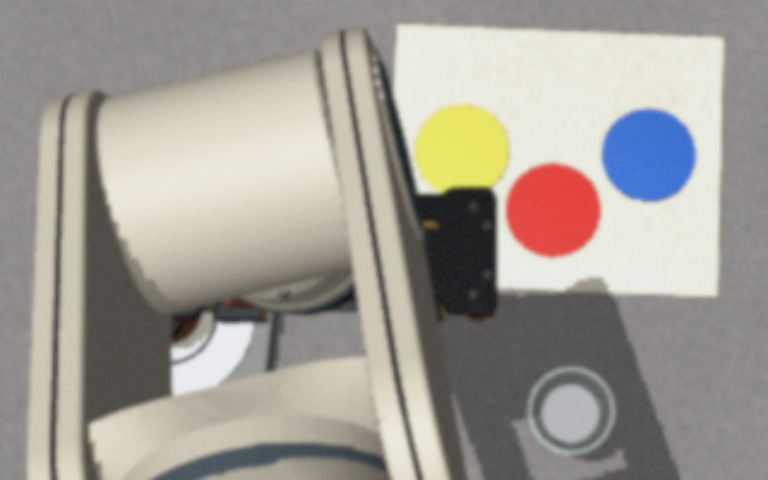

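The arm hides the plate here; go over the yellow bottle, which clears the view, and check the jar from there.

Call:
servo_tool:
  increments:
    - [0, -3, 0, 0, 0, 0, 0.5]
    - [0, -7, 0, 0, 0, 0, 0.5]
    - [0, -11, 0, 0, 0, 0, 0.5]
    - [0, -15, 0, 0, 0, 0, 0.5]
    - [0.5, -19, 0, 0, 0, 0, 0.5]
    - [1, -23, 0, 0, 0, 0, 0.5]
    - [1.5, -27, 0, 0, 0, 0, 0.5]
    - [1.9, -31, 0, 0, 0, 0, 0.5]
    - [1.9, -35, 0, 0, 0, 0, 0.5]
    - [1.9, -39, 0, 0, 0, 0, 0.5]
    - [1.9, -41.3, 0, 0, 0, 0, 0.5]
    - [1.9, -41.3, 0, 0, 0, 0, 0.5]
    - [1.9, -41.3, 0, 0, 0, 0, 0.5]
    - [1.9, -41.3, 0, 0, 0, 0, 0.5]

```text
t: 26.22
ee_pos: [517.5, -280.9, 212.2]
orientation: [-3.141, -0.002, 0.001]
ft_force: [0.0, 0.5, -0.1]
width: 65.8
grasp_force: 0.0
```

```bash
python3 - <<'E'
from h import *
d=ctrl.get_image("top"); H=hsv(d);v=H[...,2]
c=d["image"][210:330,90:250]; cv2.imwrite("pics/t5.png",cv2.resize(c,None,fx=4,fy=4)[:,:,::-1])
m=big(v<60,(115,235,180,300)); print("lid@66",circ(d,m,66))
w=big(v>200,(100,225,200,320)); print("white disc@22",circ(d,w,22))
E
```

```text
lid@66 [500.6 284.8  27. ]
white disc@22 [498.1 290.   62.3]
```

View pics/t5.png

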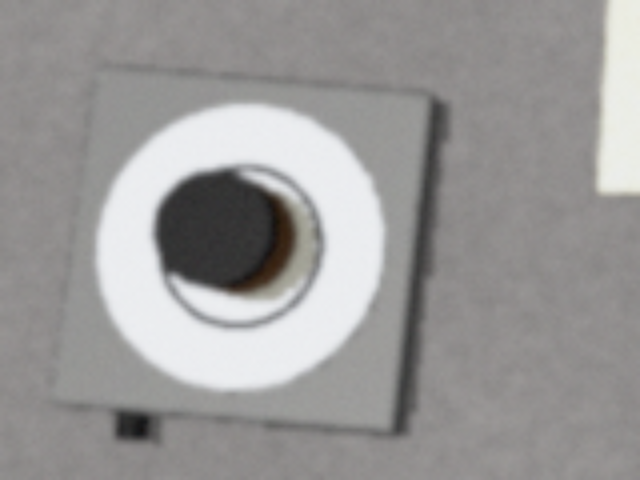

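Jar stands upright inside the ring, lid centre about (215,231) in the crop (~5 mm off at most, within 14 mm). Now return yellow to where it was picked.

Call:
servo_tool:
  increments:
    - [0, 0, -3, 0, 0, 0, 0.5]
    - [0, 0, -6, 0, 0, 0, 0.5]
    - [0, 0, -9, 0, 0, 0, 0.5]
    - [0, 0, -12, 0, 0, 0, 0.5]
    - [0, 0, -14.5, 0, 0, 0, 0.5]
    - [0, 0, -15.6, 0, 0, 0, 0.5]
    - [0, 0, -15.6, 0, 0, 0, 0.5]
    - [0, 0, -15.6, 0, 0, 0, -1]
    - [0, 0, -15.6, 0, 0, 0, -1]
    - [0, 0, -15.6, 0, 0, 0, -1]
    - [0, 0, -15.6, 0, 0, 0, -1]
    - [0, 0, -15.6, 0, 0, 0, -1]
    - [0, 0, -15.6, 0, 0, 0, -1]
    - [0, 0, -15.6, 0, 0, 0, -1]
    - [0, 0, -14.6, 0, 0, 0, -1]
    - [0, 0, -13, 0, 0, 0, -1]
    - [0, 0, -10, 0, 0, 0, -1]
    - [0, 0, -7, 0, 0, 0, -1]
    - [0, 0, -4, 0, 0, 0, -1]
    - [0, 0, -1, 0, 0, 0, -1]

```text
t: 27.93
ee_pos: [516.5, -282.5, 204.8]
orientation: [3.141, -0.001, -0.0]
ft_force: [0.0, 0.0, -2.0]
width: 51.3
grasp_force: 30.0
```

Call:
servo_tool:
  increments:
    - [0, 0, 0.7, 0, 0, 0, -1]
    - [0.5, 2, 1, 0, 0, 0, -1]
    - [1.5, 5, 1, 0, 0, 0, -1]
    - [2.3, 8, 1, 0, 0, 0, -1]
    - [3.2, 11, 1, 0, 0, 0, -1]
    - [4, 14, 1, 0, 0, 0, -1]
    - [4.9, 17, 1, 0, 0, 0, -1]
    - [5.7, 20, 1, 0, 0, 0, -1]
    - [6.6, 23, 1, 0, 0, 0, -1]
    - [7.4, 26, 1, 0, 0, 0, -1]
    - [8.3, 29, 1, 0, 0, 0, -1]
    - [9.1, 32, 1, 0, 0, 0, -1]
    - [10, 35, 1, 0, 0, 0, -1]
    - [10.2, 36, 1, 0, 0, 0, -1]
    - [10.2, 36, -1, 0, 0, 0, -1]
    - [10.2, 36, -4, 0, 0, 0, -1]
    - [10.2, 36, -7, 0, 0, 0, -1]
    - [10.2, 36, -10, 0, 0, 0, -1]
    - [10.2, 36, -12, 0, 0, 0, -1]
    - [10.2, 36, -13, 0, 0, 0, -1]

```text
t: 29.6
ee_pos: [616.4, 76.6, 69.2]
orientation: [3.141, -0.001, -0.009]
ft_force: [-1.5, -0.6, -2.1]
width: 51.0
grasp_force: 30.0
```

Call:
servo_tool:
  increments:
    - [0, 0, 0, 0, 0, 0, -1]
    - [0, 0, -0.5, 0, 0, 0, -1]
    - [0, 0, -0.9, 0, 0, 0, -1]
    - [0, 0, -1.2, 0, 0, 0, -1]
    - [0, 0, -1.3, 0, 0, 0, -1]
    - [0, 0, -1.3, 0, 0, 0, -1]
    - [0, 0, -1.3, 0, 0, 0, -1]
    - [0, 0, -1.3, 0, 0, 0, 0.5]
    - [0, 0, -1.3, 0, 0, 0, 0.5]
    - [0, 0, -1.3, 0, 0, 0, 0.5]
    - [0, 0, -1.3, 0, 0, 0, 0.5]
    - [0, 0, 1, 0, 0, 0, 0.5]
    - [0, 0, 4, 0, 0, 0, 0.5]
    - [0, 0, 8, 0, 0, 0, 0.5]
    - [0, 0, 12, 0, 0, 0, 0.5]
    - [-1, -2, 14, 0, 0, 0, 0.5]
    - [-3, -5.5, 14, 0, 0, 0, 0.5]
    - [-5, -9, 14, 0, 0, 0, 0.5]
    - [-7, -12.5, 14, 0, 0, 0, 0.5]
    - [-9, -16, 14, 0, 0, 0, 0.5]

```text
t: 31.27
ee_pos: [528.0, -83.6, 212.9]
orientation: [3.141, 0.001, 0.001]
ft_force: [0.8, -0.4, 1.2]
width: 66.0
grasp_force: 0.0
```

Call:
servo_tool:
  increments:
    - [-2, -4, 0, 0, 0, 0, 0.5]
    - [-4, -8, 0, 0, 0, 0, 0.5]
    - [-6, -12, 0, 0, 0, 0, 0.5]
    - [-8, -15.5, 0, 0, 0, 0, 0.5]
    - [-9.6, -18.4, 0, 0, 0, 0, 0.5]
    - [-9.6, -18.9, 0, 0, 0, 0, 0.5]
    - [-9.6, -18.9, 0, 0, 0, 0, 0.5]
    - [-9.6, -18.9, 0, 0, 0, 0, 0.5]

```text
t: 31.93
ee_pos: [433.1, -271.5, 212.6]
orientation: [-3.141, 0.003, -0.0]
ft_force: [-0.2, 0.4, -0.6]
width: 65.6
grasp_force: 0.0
```

```bash
python3 - <<'E'
from h import *
d=ctrl.get_image("top"); H=hsv(d);v=H[...,2]
c=d["image"][120:340,90:490]; cv2.imwrite("pics/t6.png",cv2.resize(c,None,fx=2,fy=2)[:,:,::-1])
E
```

```text
(no output)
```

View pics/t6.png

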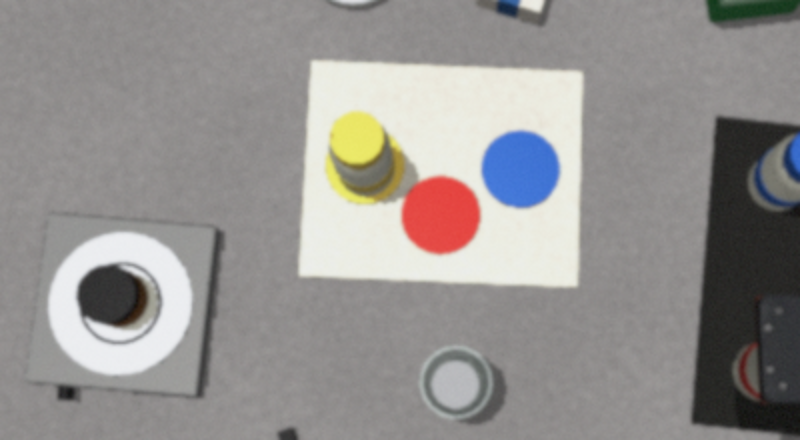

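Yellow stands on its coaster, cap at full-image (268.5,189), as at the start (268.7,188.3). Next red.

Call:
servo_tool:
  increments:
    - [0, 0, -3, 0, 0, 0, 0.5]
    - [0, 0, -6, 0, 0, 0, 0.5]
    - [0, 0, -9, 0, 0, 0, 0.5]
    - [0, 0, -12, 0, 0, 0, 0.5]
    - [0, 0, -14.5, 0, 0, 0, 0.5]
    - [0, 0, -15.6, 0, 0, 0, 0.5]
    - [0, 0, -15.6, 0, 0, 0, 0.5]
    - [0, 0, -15.6, 0, 0, 0, -1]
    - [0, 0, -15.6, 0, 0, 0, -1]
    - [0, 0, -15.6, 0, 0, 0, -1]
    - [0, 0, -15.6, 0, 0, 0, -1]
    - [0, 0, -15.6, 0, 0, 0, -1]
    - [0, 0, -15.6, 0, 0, 0, -1]
    - [0, 0, -15.6, 0, 0, 0, -1]
    - [0, 0, -14.6, 0, 0, 0, -1]
    - [0, 0, -13, 0, 0, 0, -1]
    - [0, 0, -10, 0, 0, 0, -1]
    - [0, 0, -7, 0, 0, 0, -1]
    - [0, 0, -4, 0, 0, 0, -1]
    - [0, 0, -1, 0, 0, 0, -1]

```text
t: 33.65
ee_pos: [432.4, -271.4, 204.8]
orientation: [3.141, -0.001, -0.0]
ft_force: [0.0, 0.9, -1.6]
width: 51.0
grasp_force: 30.0
```

Call:
servo_tool:
  increments:
    - [0.5, 1, 0.7, 0, 0, 0, -1]
    - [2, 4, 1, 0, 0, 0, -1]
    - [3.5, 7, 1, 0, 0, 0, -1]
    - [5, 10, 1, 0, 0, 0, -1]
    - [6.5, 13, 1, 0, 0, 0, -1]
    - [8, 16, 1, 0, 0, 0, -1]
    - [9.5, 19, 1, 0, 0, 0, -1]
    - [11, 22, 1, 0, 0, 0, -1]
    - [12.5, 25, 1, 0, 0, 0, -1]
    - [13.8, 27.5, 1, 0, 0, 0, -1]
    - [14.3, 28.3, 1, 0, 0, 0, -1]
    - [14.3, 28.3, 1, 0, 0, 0, -1]
    - [14.3, 28.3, -1, 0, 0, 0, -1]
    - [14.3, 28.3, -4, 0, 0, 0, -1]
    - [14.3, 28.3, -7, 0, 0, 0, -1]
    - [14.3, 28.3, -10, 0, 0, 0, -1]
    - [14.3, 28.3, -12, 0, 0, 0, -1]
    - [14.3, 28.3, -13, 0, 0, 0, -1]
    - [14.3, 28.3, -13, 0, 0, 0, -1]

```text
t: 35.23
ee_pos: [573.6, 10.4, 70.3]
orientation: [3.141, -0.002, -0.008]
ft_force: [0.6, 0.1, -1.7]
width: 51.3
grasp_force: 30.0
```

Call:
servo_tool:
  increments:
    - [0, 0, 0, 0, 0, 0, -1]
    - [0, 0, -0.5, 0, 0, 0, -1]
    - [0, 0, -0.9, 0, 0, 0, -1]
    - [0, 0, -1.2, 0, 0, 0, -1]
    - [0, 0, -1.3, 0, 0, 0, -1]
    - [0, 0, -1.3, 0, 0, 0, -1]
    - [0, 0, -1.3, 0, 0, 0, -1]
    - [0, 0, -1.3, 0, 0, 0, 0.5]
    - [0, 0, -1.3, 0, 0, 0, 0.5]
    - [0, 0, -1.3, 0, 0, 0, 0.5]
    - [0, 0, -1.3, 0, 0, 0, 0.5]
    - [0, 0, 1, 0, 0, 0, 0.5]
    - [0, 0, 4, 0, 0, 0, 0.5]
    - [0, 0, 8, 0, 0, 0, 0.5]
    - [0, 0, 12, 0, 0, 0, 0.5]
    - [0, -2, 14, 0, 0, 0, 0.5]
    - [0.5, -6, 14, 0, 0, 0, 0.5]
    - [1, -10, 14, 0, 0, 0, 0.5]
    - [1.5, -14, 14, 0, 0, 0, 0.5]
    - [2, -18, 14, 0, 0, 0, 0.5]

```text
t: 36.9
ee_pos: [596.0, -170.1, 213.1]
orientation: [3.141, 0.001, 0.001]
ft_force: [0.3, 0.0, 1.1]
width: 66.0
grasp_force: 0.0
```

Call:
servo_tool:
  increments:
    - [0.2, -4, 0, 0, 0, 0, 0.5]
    - [0.4, -8, 0, 0, 0, 0, 0.5]
    - [0.5, -11.5, 0, 0, 0, 0, 0.5]
    - [0.5, -12.5, 0, 0, 0, 0, 0.5]
    - [0.5, -12.5, 0, 0, 0, 0, 0.5]
    - [0.5, -12.5, -3, 0, 0, 0, 0.5]
    - [0.5, -12.5, -6, 0, 0, 0, 0.5]
    - [0.5, -12.5, -9, 0, 0, 0, 0.5]
    - [0.5, -12.5, -12, 0, 0, 0, 0.5]
    - [0.5, -12.5, -14.5, 0, 0, 0, 0.5]
    - [0.5, -12.5, -15.6, 0, 0, 0, 0.5]
    - [0.5, -12.5, -15.6, 0, 0, 0, 0.5]
    - [0.5, -12.5, -15.6, 0, 0, 0, -1]
    - [0.5, -12.5, -15.6, 0, 0, 0, -1]
    - [0.5, -12.5, -15.6, 0, 0, 0, -1]
    - [0.5, -12.5, -15.6, 0, 0, 0, -1]
    - [0.5, -12.5, -15.6, 0, 0, 0, -1]
    - [0.5, -12.5, -15.6, 0, 0, 0, -1]
    - [0.5, -12.5, -15.6, 0, 0, 0, -1]

```text
t: 38.48
ee_pos: [602.4, -293.8, 58.7]
orientation: [3.141, -0.001, 0.005]
ft_force: [0.4, 3.1, 6.9]
width: 51.2
grasp_force: 30.0
```

Call:
servo_tool:
  increments:
    - [0, 0, 1, 0, 0, 0, -1]
    - [0, 0, 3, 0, 0, 0, -1]
    - [0, 0, 6, 0, 0, 0, -1]
    - [0, 0, 9, 0, 0, 0, -1]
    - [0, 0, 12, 0, 0, 0, -1]
    - [0, 0, 15, 0, 0, 0, -1]
    - [0.2, 2, 16.6, 0, 0, 0, -1]
    - [0.4, 5, 16.6, 0, 0, 0, -1]
    - [0.6, 8, 16.6, 0, 0, 0, -1]
    - [0.8, 11, 16.6, 0, 0, 0, -1]
    - [1, 14, 16.6, 0, 0, 0, -1]
    - [1.2, 17, 16.6, 0, 0, 0, -1]
    - [1.4, 20, 16.6, 0, 0, 0, -1]
    - [1.6, 22, 16.6, 0, 0, 0, -1]
    - [1.6, 23.2, 16.6, 0, 0, 0, -1]
    - [1.6, 23.2, 16.6, 0, 0, 0, -1]
    - [1.6, 23.2, 14, 0, 0, 0, -1]
    - [1.6, 23.2, 11, 0, 0, 0, -1]
    - [1.6, 23.2, 8, 0, 0, 0, -1]
    - [1.6, 23.2, 5, 0, 0, 0, -1]

```text
t: 40.15
ee_pos: [617.1, -63.1, 106.1]
orientation: [3.141, -0.002, 0.002]
ft_force: [0.7, -0.1, -1.0]
width: 51.2
grasp_force: 30.0
```

Call:
servo_tool:
  increments:
    - [0, 0, -1.5, 0, 0, 0, -1]
    - [0, 0, -3, 0, 0, 0, -1]
    - [0, 0, -3.8, 0, 0, 0, -1]
    - [0, 0, -4.4, 0, 0, 0, -1]
    - [0, 0, -4.7, 0, 0, 0, -1]
    - [0, 0, -4.7, 0, 0, 0, -1]
    - [0, 0, -4.7, 0, 0, 0, -1]
    - [0, 0, -4.7, 0, 0, 0, 0.5]
    - [0, 0, -4.7, 0, 0, 0, 0.5]
    - [0, 0, -4.7, 0, 0, 0, 0.5]
    - [0, 0, -4.7, 0, 0, 0, 0.5]
    - [0, 0, -3, 0, 0, 0, 0.5]
    - [0, 0, 0, 0, 0, 0, 0.5]
    - [0, 0, 4, 0, 0, 0, 0.5]
    - [0, 0, 8, 0, 0, 0, 0.5]
    - [0, 0, 11, 0, 0, 0, 0.5]
    - [-2, -4, 12, 0, 0, 0, 0.5]
    - [-4, -8, 12, 0, 0, 0, 0.5]
    - [-6, -12, 12, 0, 0, 0, 0.5]
    - [-8, -16, 12, 0, 0, 0, 0.5]

```text
t: 41.82
ee_pos: [542.3, -210.9, 227.4]
orientation: [3.141, 0.002, 0.002]
ft_force: [0.3, -0.4, -0.0]
width: 65.8
grasp_force: 0.0
```

Call:
servo_tool:
  increments:
    - [-2, -4, 0, 0, 0, 0, 0.5]
    - [-4, -8, 0, 0, 0, 0, 0.5]
    - [-6, -12, 0, 0, 0, 0, 0.5]
    - [-8, -16, 0, 0, 0, 0, 0.5]
    - [-8, -16, 0, 0, 0, 0, 0.5]
    - [-8, -16, 0, 0, 0, 0, 0.5]
    - [-8, -16, 0, 0, 0, 0, 0.5]
    - [-8, -16, 0, 0, 0, 0, 0.5]

```text
t: 42.48
ee_pos: [463.4, -368.7, 226.5]
orientation: [-3.141, -0.001, 0.0]
ft_force: [-0.3, -0.5, 0.3]
width: 65.8
grasp_force: 0.0
```

```bash
python3 - <<'E'
from h import *
d=ctrl.get_image("top"); H=hsv(d);v=H[...,2]
Y,X=np.mgrid[:480,:640]
for n,b in dict(yellow=(245,160,295,225),red=(285,190,335,250),blue=(328,165,375,225)).items():
    m=colour(H,n)*((X>=b[0])&(X<b[2])&(Y>=b[1])&(Y<b[3]))
    top=big(m*(v>np.percentile(v[m>0],95)*.9),b); t=np.nonzero(top)[0].min()
    print(n,"cap@127",circ(d,big(top*(Y<t+27)).astype(np.uint8),127))
m=big(v<42,(110,235,180,300)); print("lid@66",circ(d,m,66))
print("lid by eye",ray(d,(143.7,267.7),66))
c=d["image"][140:340,90:410]; cv2.imwrite("pics/t7.png",cv2.resize(c,None,fx=2.4,fy=2.4)[:,:,::-1])
E
```

```text
yellow cap@127 [616.6  76.8  19.9]
red cap@127 [573.9  11.8  20.8]
blue cap@127 [615.1 -62.5  20.1]
lid@66 [495.3 274.5  19.3]
lid by eye [[499.30440735 288.40541804]]
```

View pics/t7.png

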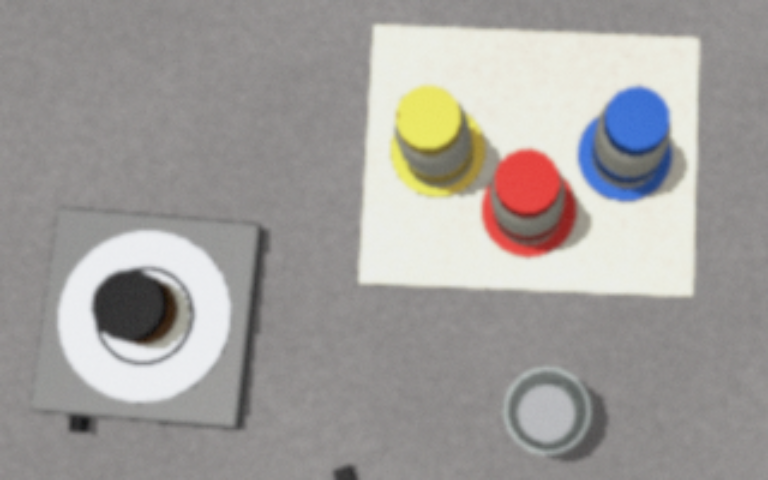

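All bottles stand on their own coasters, within about 2 mm of the start. The jar is about 2 mm from the ring centre and the beaker has not moved. Handing in.

```bash
python3 -c "
from workcell import ctrl
print(ctrl.close_job())"
```

```text
the job is handed in; nothing more can be done
None
```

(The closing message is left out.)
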